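# Open the coolant tank's filler

### The arm

A 6-joint arm with a two-finger parallel gripper is mounted at the origin on the work surface. World frame = base frame: x ahead of the robot, y to its left, z up, the work surface at z = 0. Lengths are in mm, angles in rad, forces in N, time in s.
With the tool pointing down it reaches from about 300 to 950 mm from the base axis. Payload 3.1 kg.
Tool frame: the origin (TCP) lies midway between the tips of the shut fingers; the grasp point (between the pads) lies 19 mm behind it; x points along the fingers, y is the direction in which the jaws open and shut, and the axes are right-handed (so a half turn about x gives the same grasp; the last joint's range is limited). The gripper opens to 85 mm and grips with 20 to 120 N. Pads are 22 mm wide; open, the fingers measure 114 mm over their backs; the gripper's body (76 mm by 85 mm) begins 54 mm behind the grasp point. The pads swing forward as they close: fully open they stand 13 mm farther back than shut.
Start: joints at [1.045, 0.308, 1.634, -0, 1.2, -0.07], TCP at [275.138, 561.187, 231.272] pointing down, gripper open.
Joint ranges: [-3.06, 3.06], [-0.79, 1.96], [0.05, 2.63], [-1.19, 4.34], [0.05, 2.64], [-2.94, 2.94]. Speed limits (rad/s): [2.79, 2.79, 3.14, 3.14, 3.14, 3.14].

### API

Orientations are given as [roll, pitch, yaw] about the fixed x, y, z axes, in that order (R = Rz(yaw) Ry(pitch) Rx(roll)).
In Python, from cell import arm, snapshot, spotter gives the robot as it stands. The module is installed in compiled form; this text tells all that it offers.
- The arm moves only by the tool play_rows, never from a script. Its argument "series" is text: rows parted by semicolons, each of 7 numbers parted by spaces: the turn, a rotation vector about the tool's x, y, z in rad, then the shift along the tool's x, y, z in mm, then the opening in per cent of the stroke, from 0 (shut) to 100 (fully open). In form: rx ry rz x y z claw; .... A call has 1 to 12 rows; each row shifts and turns the commanded pose from where the row before left it, along the tool's axes as they then stand; what a row does not reach is not made up. A row lasts 1/12 s, in which the tool goes at most 41.7 mm and 7.16 degrees, less where a joint would pass 70% of its speed; a pose out of reach is approached as far as the arm can. A call with a gripper value outside its range is refused whole. The fingers move at their own pace and stop on an object; "squeeze" is the grip in N (left out, the last holds). Time passes only in rows, so rows that do not move let the fingers close. It gives the time, the measured TCP pose, the force and the opening at its end, in the units of the state.
- arm.observe(): the state, without advancing time (a new reading comes with each control period).
- snapshot(name): name is "scene" or "top" or "wrist"; returns a dict with "image" (384x512x3 uint8, red, green, blue), "fx", "fy", "cx", "cy" (pixels), "k1" (the pictures are not rectified: a ray, as slopes to the right and down, at radius r is drawn at 1 + k1 r^2 times it, then the intrinsics apply), "R" (3x3) and "t" (3): a world point X has camera coordinates R X + t; the wrist camera has in their place "mount" (4x4, takes a point from camera to tool coordinates, whose origin is the TCP and whose axes are the tool frame's). Camera axes: x right, y down, z forward; pixel columns grow to the right and rows downward; lengths in mm; the calibration is good to about 2 mm. A picture is of the moment at which its call begins: read the wrist's pose just before it. There is no depth.
- arm.sign_off(): hands the job in, once; it reports no verdict.
Trained networks look in a picture, given as the dict that the camera call returned (one of the last four; its "shot" number tells which), for a name from the list of things; names that differ only in an ending like _2 or _b are one class to them, and where a whole thing is asked for, a point or a joint stands for the part that bears it (a point fixed in the world has none). Each returns a list of dicts, best first, with "p" (0 to 1); they miss things now and then, are a little off and sometimes report something else, mostly with a low value. They report only what shows in the picture. A call takes as long as a camera call. They do not tell look-alikes from the thing itself.
- spotter.cut_out(query, picture): "pixels" (384x512 bool, what is visible of it) and "centre" ([column, row] in pixels, amid what is visible of it).
The state is a dict: "time_s": time; "joints": joint angles; "dq": joint speeds; "joint_torque": joint torques, N m; "tool_pos": TCP position; "orientation": TCP orientation; "wrist_force": force on the tool from outside, world axes, zero at the start; "torque": the same for the moment, N m; "finger_gap": finger opening in mm.
Only numpy, scipy, OpenCV 4.12 (cv2) and the standard library are available. Lean on these libraries where they do the work, as an engineer would, in place of code of your own. Each camera call takes 0.05 s, during which the arm holds its last target. There are 200 camera calls.

### The job

The grinder's coolant tank wants topping up: unscrew the large ribbed filler cap (ordinary right-hand thread) until its thread lets go, without wrenching it off, and lift it clear of the neck. Set it down gently in the free part of the steel tray, flat on its open rim and clear of the wrench. Leave everything else where it is.

Things in the scene. Friction and masses are not known exactly. Their poses are not given: they have to be found in the camera images.
- cap: the filler cap: black plastic, round, closed on top, ribbed, 60 mm outside diameter, 44 mm tall, 0.08 to 0.15 kg, screwed on the filler neck at the front right of the tank's cover (the other round thing there, an aluminium breather 40 mm across, is not it). Origin: centre of its open rim, z up along its axis. Any grip across its diameter turns it; it stays where it is when let go part-way
- cap_top (a point): centre of the cap's flat closed top, 44 mm above its rim. The cap unscrews counter-clockwise seen from above, turns easily and rises 10 mm per turn, with 2 to 3 mm of up-and-down play in the thread. It lets go after 1.55 to 1.75 turns from the start; until then it cannot be pulled up
- filler_mouth (a point): centre of the open mouth of the filler neck, hidden in the cap at the start, 196 mm above the bench. The neck is 34 mm tall and 47 mm across its thread: once the thread is free, lift the cap straight up until its rim is above this point
- filler_seat (a point): centre of the steel sealing face round the foot of the filler neck, where the cap's rim rests when screwed home, 162 mm above the bench; z up. The tank's flat cover lies 12 mm lower and reaches 66 mm to the front and 78 mm to the right of this point. Nothing else stands within 100 mm of it; the breather, 130 mm away, is 20 mm taller than the seat
- tank: the green steel coolant tank, fixed to the bench: 220 mm (x) by 340 mm (y) by 150 mm tall with a cover flange 8 mm wider all round, origin at the centre of its underside. Its front (local -x) has the level gauge. On the cover: filler at local (-52, -100) mm, breather at (75, -130) mm, grey pump motor at (30, 95) mm, 120 mm across, with a terminal box on its front, up to 300 mm above the bench
- tray: shallow open steel tray, fixed to the bench, 170 mm (local x) by 230 mm (local y), walls 24 mm tall and 3 mm thick, floor 3 mm above its origin, which is the centre of its underside. It lies in front of the tank on the left or the right (the polishing wheels on the other side). The wrench lies along y in its local +x half; a cap centred at local x = -35 mm, y = 0 stands free of walls and wrench
- wrench: dark steel open-ended wrench lying in the tray, 165 mm long along its own x, 38 mm wide at the widest, 8 mm thick, origin at the middle of its underside
- wheels: bystander: stack of two polishing wheels, 176 mm across, 46 mm high, 1.6 kg, origin at the centre of the underside
- compound_bar: bystander: off-white bar of polishing compound, 50 x 130 x 45 mm, between tray and wheels, origin at the centre of the underside
- oil_bottle: bystander: white plastic bottle, 72 mm across, 190 mm tall, right of the tank, origin at the centre of the underside
- tape: bystander: roll of tape lying flat, 110 mm across, 45 mm high, on the left, origin at the centre of the underside
- brass_sleeve: bystander: brass sleeve standing upright, 42 mm across, 85 mm tall, on the right, origin at the centre of the underside
- brush: bystander: hand brush 200 mm long, on the left, origin at its middle
Not all that is in view belongs to the job. Of the things like the cap, leave any that is pink, red or turquoise; of the rest the larger one is meant.

How it is judged:
By the outcome, as a careful person would: the job done as asked, in the order asked, and still so for the second after the job is handed in, with the robot touching nothing.
It also fails if it takes over 69 s, if anything falls off the work surface, if the arm or the gripper's body presses on something with over 40 N, if the wrist force passes 120 N, or if a joint passes its speed limit or range.

## Working session

There is one attempt and no reset: what is moved stays moved. The work goes in short steps, Python scripts to look and compute and a tool call to move; the robot and the scene stay as the last step left them, time stands still between calls to the robot, and variables do not carry over. Pictures are saved under pics/ and viewed, about 8 in all and at most 12, crops included, and the job is handed in when it is done.

Besides the shell and the picture viewer there is one more tool, called after "Call:" by a JSON object that holds its "op" and its "data", one argument or row to a line. play_rows: Moves the arm, as the interface text tells. Its arguments: {"type":"object","properties":{"series":{"type":"string"},"squeeze":{"type":"number"}},"required":["series"]}

```bash
mkdir -p pics; cat > h.py <<'E'
import numpy as np, cv2
from cell import arm, snapshot, spotter
def save(n,s): cv2.imwrite(f'pics/{n}.png',cv2.cvtColor(s['image'],cv2.COLOR_RGB2BGR))
def ray(s,px,T=None):
    K=np.array([[s['fx'],0,s['cx']],[0,s['fy'],s['cy']],[0,0,1]],float)
    u=cv2.undistortPoints(np.array([[px]],float),K,np.array([s['k1'],0,0,0,0.]))[0,0]
    d=np.array([u[0],u[1],1.])
    if 'R' in s:
        R=np.array(s['R']);t=np.array(s['t']); return -R.T@t, R.T@d
    M=T@np.array(s['mount']); return M[:3,3],M[:3,:3]@d
def atz(s,px,z,T=None):
    o,d=ray(s,px,T); return o+d*(z-o[2])/d[2]
def pose():
    from scipy.spatial.transform import Rotation as Ro
    st=arm.observe();T=np.eye(4);T[:3,:3]=Ro.from_euler('xyz',st['orientation']).as_matrix();T[:3,3]=st['tool_pos'];return T
E
python3 - <<'E'
from h import *
print(arm.observe()); print(pose().round(3))
a=snapshot('scene');b=snapshot('top')
im=np.hstack([a['image'],b['image']])
cv2.imwrite('pics/a.png',cv2.cvtColor(cv2.resize(a['image'],(800,600),interpolation=cv2.INTER_CUBIC),cv2.COLOR_RGB2BGR))
cv2.imwrite('pics/b.png',cv2.cvtColor(cv2.resize(b['image'],(800,600),interpolation=cv2.INTER_CUBIC),cv2.COLOR_RGB2BGR))
for n,s,in(('scene',a),('top',b)):
  print(n,s['fx'],s['k1'],(-np.array(s['R']).T@np.array(s['t'])).round())
  for q,z in(('cap',190),('tray',10),('wrench',10),('tank',150)):
    for r in spotter.cut_out(q,s)[:4]: print(n,q,round(r['p'],2),np.round(r['centre'],1),int(r['pixels'].sum()),atz(s,r['centre'],z).round())
E
```

```text
{'time_s': 0.0, 'joints': array([ 1.04530100e+00,  3.09003065e-01,  1.63517708e+00, -7.44284743e-05,
        1.19968150e+00, -6.96878857e-02]), 'dq': array([ 0.00063107,  0.00048556, -0.0003312 ,  0.00083354,  0.00087324,
       -0.00030536]), 'joint_torque': array([-6.14959063e-04, -4.15264606e+01, -2.76658219e+01, -6.32612750e-05,
        1.03365324e-02,  2.53963429e-05]), 'tool_pos': array([274.74669542, 560.46920333, 230.05278224]), 'orientation': array([-1.60995133,  1.56852628, -2.0657317 ]), 'wrist_force': array([ 0.29357434, -0.07436944, -0.86267936]), 'torque': array([-0.01361803, -0.06201562, -0.01437552]), 'finger_gap': 85.57601421373239}
[[-1.00000e-03  4.40000e-01  8.98000e-01  2.74747e+02]
 [-2.00000e-03  8.98000e-01 -4.40000e-01  5.60469e+02]
 [-1.00000e+00 -2.00000e-03 -0.00000e+00  2.30053e+02]
 [ 0.00000e+00  0.00000e+00  0.00000e+00  1.00000e+00]]
scene 497.093208415011 -0.15760412951027772 [1933. -246. 1277.]
scene cap 0.81 [156.1 255.4] 318 [ 920. -337.  190.]
scene cap 0.67 [182.4 233.7] 283 [ 841. -254.  190.]
scene cap 0.59 [186.4 221.5] 134 [ 789. -238.  190.]
scene cap 0.56 [230.8 188.6] 282 [650. -77. 190.]
scene tray 0.58 [168.6 183.2] 1733 [ 367. -292.   10.]
scene wrench 0.59 [167.2 197.8] 146 [ 456. -301.   10.]
scene tank 0.96 [262.9 216.9] 7989 [762.  14. 150.]
top 432.5199823555441 -0.0650574108566929 [ 316.   -3. 1423.]
top cap 0.8 [358.5 140.2] 281 [ 715. -302.  190.]
top cap 0.71 [331.7 165.4] 306 [ 635. -221.  190.]
top cap 0.7 [283.4 207.1] 148 [507. -81. 190.]
top cap 0.67 [282.9 155.1] 364 [662. -77. 190.]
top tray 0.7 [343.8 254.3] 3501 [ 385. -292.   10.]
top wrench 0.54 [337.8 238. ] 352 [ 438. -273.   10.]
top wrench 0.43 [250.9 232.2] 694 [449.  12.  10.]
top wrench 0.34 [112.6 202.9] 671 [531. 475.  10.]
top tank 0.56 [246.9 143.7] 9473 [706.  32. 150.]
```

View pics/a.png

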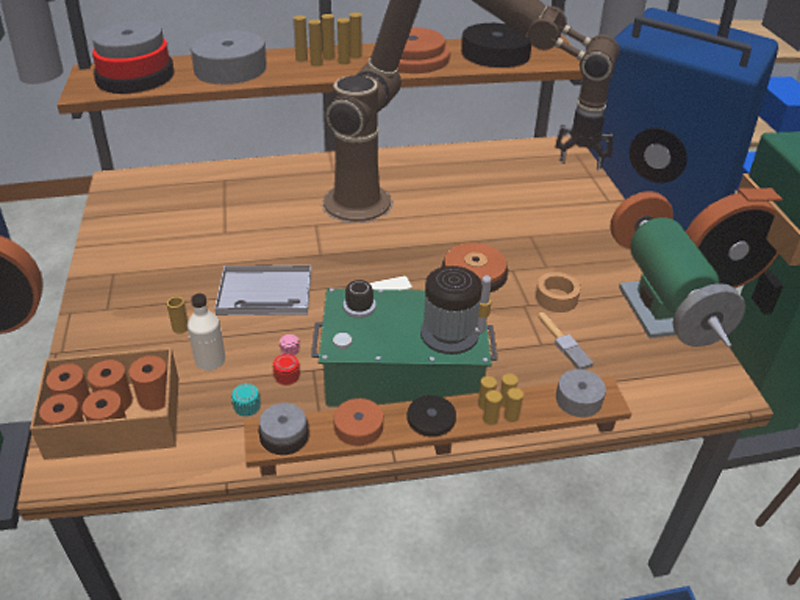

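View pics/b.png

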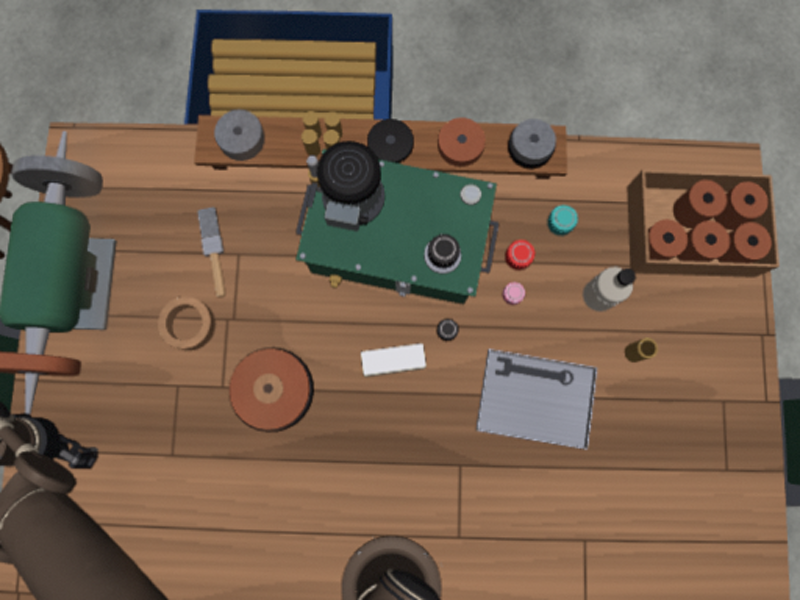

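Cap-like candidates in the top view (800x600 pixels):
- black ribbed cap on the tank's neck (443,250)
- small black cap on the bench (448,329)
- red (520,254)
- turquoise (563,219)
- pink (514,293)
- aluminium breather (471,194)

I choose the black one on the neck. Next I check it in a close crop and measure it and the tray.

```bash
python3 - <<'E'
from h import *
b=snapshot('top');a=snapshot('scene')
def pick(s,q,c):
    L=spotter.cut_out(q,s); return min(L,key=lambda r:np.hypot(*(np.array(r['centre'])-c)))
ra=pick(a,'cap',(230,188));rb=pick(b,'cap',(283,155))
# mask centre ~ cap mid-upper; triangulate
(o1,d1),(o2,d2)=ray(a,ra['centre']),ray(b,rb['centre'])
A=np.array([d1,-d2]).T;k=np.linalg.lstsq(A,o2-o1,rcond=None)[0]
p,q=o1+k[0]*d1,o2+k[1]*d2;print('tri',p.round(),q.round())
for n,m,s in(('a',ra,a),('b',rb,b)):
    ys,xs=np.where(m['pixels']);print(n,xs.min(),xs.max(),ys.min(),ys.max())
t=spotter.cut_out('tray',b)[0]['pixels'].astype(np.uint8)
c=max(cv2.findContours(t,0,2)[0],key=cv2.contourArea)
bx=cv2.boxPoints(cv2.minAreaRect(c));P=np.array([atz(b,x,24) for x in bx])
print('tray',bx.round(1).tolist(),P.round().tolist(),P.mean(0).round(),[np.linalg.norm(P[i]-P[i-1]).round() for i in range(4)])
cr=b['image'][110:290,220:400];cv2.imwrite('pics/c.png',cv2.cvtColor(cv2.resize(cr,(600,600),interpolation=2),cv2.COLOR_RGB2BGR))
print(snapshot('wrist')['mount'])
E
```

```text
tri [664. -76. 189.] [664. -73. 189.]
a 222 238 180 199
b 274 294 150 171
tray [[302.29998779296875, 274.8999938964844], [311.3999938964844, 222.0], [384.70001220703125, 234.6999969482422], [375.6000061035156, 287.5]] [[316.0, -156.0, 24.0], [486.0, -184.0, 24.0], [451.0, -424.0, 24.0], [282.0, -391.0, 24.0]] [ 384. -288.   24.] [np.float64(237.0), np.float64(172.0), np.float64(242.0), np.float64(173.0)]
[[ 1.29205241e-04 -2.67744156e-01  9.63490036e-01 -1.42673514e+02]
 [ 9.99999528e-01  9.62548378e-04  1.33381269e-04  1.63059492e+00]
 [-9.63117827e-04  9.63489564e-01  2.67744154e-01 -6.80133343e+01]
 [ 0.00000000e+00  0.00000000e+00  0.00000000e+00  1.00000000e+00]]
```

View pics/c.png

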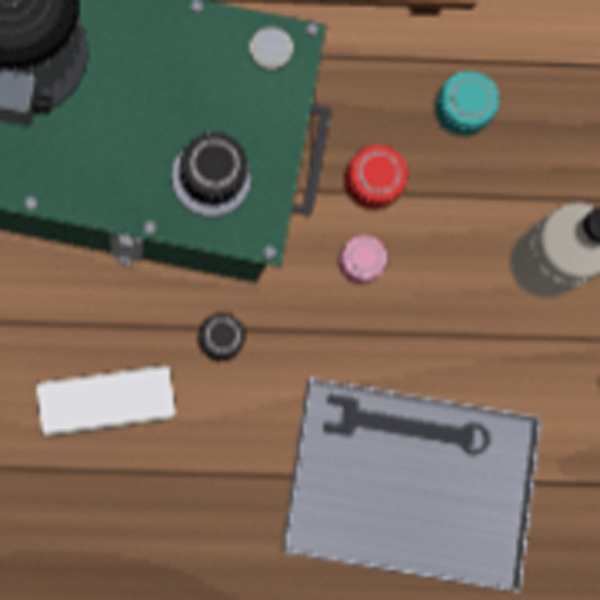

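The crop shows the target as the black ribbed cap on the bright seat at crop (213,163), which is native (284,159). The small black one at (221,336) stands on the bench and is a look-alike. The wrench is in the far (+x) half of the tray. I rise first, then travel over.

Call:
{"op": "play_rows", "data": {
  "series": "0 0 0 -33 0 0 100; 0 0 0 -33 0 0 100; 0 0 0 -34 0 0 100; 0 0 0 0 -20 31 100; 0 0 0 0 -20 31 100; 0 0 0 0 -20 31 100; 0 0 0 0 -20 31 100; 0 0 0 0 -20 31 100; 0 0 0 0 -20 31 100; 0 0 0 0 -20 31 100; 0 0 0 0 -20 31 100; 0 0 0 0 -20 31 100",
  "squeeze": 30
}}

```text
time_s: 1.8
tool_pos: [447.0, 275.2, 331.6]
orientation: [0.94, 1.57, 0.485]
wrist_force: [-0.0, 0.2, -0.5]
finger_gap: 85.5
```

Call:
{"op": "play_rows", "data": {
  "series": "0 0 0 0 -20 31 100; 0 0 0 0 -20 31 100; 0 0 0 0 -20 31 100; 0 0 0 0 -20 31 100; 0 0 0 0 -20 31 100; 0 0 0 0 -20 31 100; 0 0 0 0 -20 31 100; 0 0 0 0 -20 31 100; 0 0 0 0 -20 31 100; 0 0 0 0 -20 31 100; 0 0 0 0 -20 31 100; 0 0 0 0 0 0 100"
}}

```text
time_s: 2.8
tool_pos: [658.2, -77.4, 330.4]
orientation: [-0.74, 1.567, -1.201]
wrist_force: [-0.2, 0.1, 0.1]
finger_gap: 85.5
```

Call:
{"op": "play_rows", "data": {
  "series": "0 0 0 0 0 0 100; 0 0 0 0 0 0 100; 0 0 0 0 0 0 100"
}}

```text
time_s: 3.05
tool_pos: [655.2, -69.7, 331.3]
orientation: [2.664, 1.57, 2.209]
wrist_force: [-0.4, 0.3, 0.4]
finger_gap: 85.5
```

```bash
python3 - <<'E'
from h import *
T=pose();s=snapshot('wrist');print(arm.observe()['joints'].round(3),T.round(3))
save('d',s)
for r in spotter.cut_out('cap',s)[:4]:
    ys,xs=np.where(r['pixels']);(c,R)=cv2.minEnclosingCircle(np.stack([xs,ys],1).astype(np.float32))
    print(round(r['p'],2),r['centre'],xs.min(),xs.max(),ys.min(),ys.max(),c,R,atz(s,c,206,T).round(1))
E
```

```text
[-0.172  0.305  1.436  0.     1.401 -1.289] [[-0.00000e+00  4.39000e-01  8.98000e-01  6.55249e+02]
 [ 1.00000e-03  8.98000e-01 -4.39000e-01 -6.97460e+01]
 [-1.00000e+00  0.00000e+00 -1.00000e-03  3.31289e+02]
 [ 0.00000e+00  0.00000e+00  0.00000e+00  1.00000e+00]]
0.82 [185.2, 69.1] 169 206 48 84 (188.3622589111328, 65.96832275390625) 19.598264694213867 [551.5 -74.  206. ]
0.69 [150.8, 222.2] 128 174 200 244 (150.12376403808594, 221.68812561035156) 23.886247634887695 [ 648.6 -166.   206. ]
0.69 [132.4, 166.7] 112 148 150 185 (130.0, 166.5) 19.137758255004883 [ 599.  -155.9  206. ]
```

View pics/d.png

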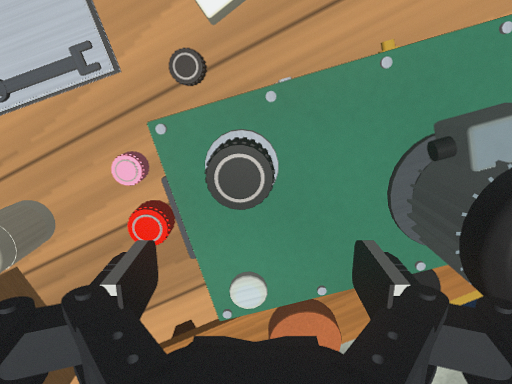

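The wrist view shows the cap on the neck with its printed ring near (239,178). The network missed it and reported the look-alikes instead. I measure the ring and the tray corners.

```bash
python3 - <<'E'
from h import *
T=pose();im=cv2.imread('pics/d.png',0);s=snapshot('wrist')
sub=im[140:215,200:282];_,th=cv2.threshold(sub,0,255,cv2.THRESH_OTSU)
c=cv2.HoughCircles(cv2.resize(cv2.GaussianBlur(sub,(3,3),0),None,fx=4,fy=4),3,1,20,param1=100,param2=30,minRadius=70,maxRadius=160)
for x,y,r in c[0][:5]:
    p=(x/4+200,y/4+140);print(np.round(p,1),round(r/4,1),atz(s,p,206,T).round(1))
print('hand',atz(s,(239.5,178),206,T).round(1), 'radius', np.linalg.norm(atz(s,(273.5,178),206,T)-atz(s,(205.5,178),206,T)))
b=snapshot('top')
print('top cam', atz(b,(283.9,158.9),206).round(1))
P=np.array([atz(b,x,24) for x in [(313.3,223.4),(381.7,235.4),(375.7,287.3),(305.8,275.3)]]);print(P.round(),P.mean(0).round(1),[np.linalg.norm(P[i]-P[i-1]).round() for i in range(4)])
e=P[0]-P[1];f=P[3]-P[2];print('yaw',[np.arctan2(v[1],v[0])-np.pi/2 for v in(e,f)])
E
```

```text
[239.1 177.6] 24.5 [647.6 -78.4 206. ]
[243.6 180.1] 20.3 [651.2 -76.  206. ]
[242.6 173.9] 19.5 [646.  -74.3 206. ]
hand [648.  -78.3 206. ] radius 57.08336454786667
top cam [646.1 -79.  206. ]
[[ 482. -190.   24.]
 [ 449. -414.   24.]
 [ 283. -391.   24.]
 [ 315. -167.   24.]] [ 382.  -290.5   24. ] [np.float64(169.0), np.float64(226.0), np.float64(168.0), np.float64(226.0)]
yaw [np.float64(-0.146349377288312), np.float64(-0.1430377224357835)]
```

Both cameras agree on the cap centre, about (647,-78.5). The tray centre is (382,-290.5) with yaw -0.145, and its measured sides of 169 x 226 match the given size. I centre over the cap, wind joint 6 to its far end and go down part-way.

Call:
{"op": "play_rows", "data": {
  "series": "0 0 0 0 -11.3 -3 100; 0.124 0 0 -2 0 0 100; 0.124 0 0 -0 0 0 100; 0.124 0 0 2 0 0 100; 0.124 0 0 2 0 0 100; 0.124 0 0 2 0 0 100; 0.124 0 0 2 0 0 100; 0.124 0 0 2 0 0 100; 0.124 0 0 2 0 0 100; 0.124 0 0 2 0 0 100; 0.124 0 0 2 0 0 100; 0.124 0 0 2 0 0 100"
}}

```text
time_s: 4.25
tool_pos: [647.4, -80.0, 315.4]
orientation: [-0.114, 1.57, -1.94]
wrist_force: [-0.0, 0.3, 0.1]
finger_gap: 85.5
```

Call:
{"op": "play_rows", "data": {
  "series": "0.124 0 0 2 0 0 100; 0.124 0 0 2 0 0 100; 0.124 0 0 2 0 0 100; 0.124 0 0 2 0 0 100; 0.124 0 0 2 0 0 100; 0.124 0 0 2 0 0 100; 0.124 0 0 2 0 0 100; 0.124 0 0 2 0 0 100; 0.124 0 0 2 0 0 100; 0.124 0 0 2 0 0 100; 0.124 0 0 2 0 0 100; 0.124 0 0 2 0 0 100"
}}

```text
time_s: 5.25
tool_pos: [647.4, -80.0, 291.4]
orientation: [1.508, 1.57, -1.806]
wrist_force: [0.1, -0.2, 0.7]
finger_gap: 85.3
```

Call:
{"op": "play_rows", "data": {
  "series": "0.124 0 0 2 0 0 100; 0.124 0 0 2 0 0 100; 0.124 0 0 2 0 0 100; 0.124 0 0 2 0 0 100; 0.124 0 0 2 0 0 100; 0.124 0 0 2 0 0 100; 0.124 0 0 2 0 0 100; 0.124 0 0 2 0 0 100; 0.124 0 0 2 0 0 100; 0.124 0 0 2 0 0 100; 0 0 0 0 0 0 100; 0 0 0 0 0 0 100"
}}

```text
time_s: 6.25
tool_pos: [647.6, -79.9, 271.4]
orientation: [2.051, 1.57, -2.493]
wrist_force: [-0.4, -0.3, -0.1]
finger_gap: 85.1
```

```bash
python3 - <<'E'
from h import *
T=pose();s=snapshot('wrist');print(arm.observe()['joints'].round(3),T.round(3))
save('e',s)
g=cv2.cvtColor(s['image'],cv2.COLOR_RGB2GRAY)
for r in spotter.cut_out('cap',s)[:4]: print(r['p'],r['centre'],r['pixels'].sum())
E
```

```text
[-0.189  0.329  1.524 -0.     1.289  2.785] [[-0.00000e+00 -9.86000e-01 -1.67000e-01  6.47560e+02]
 [-0.00000e+00 -1.67000e-01  9.86000e-01 -7.99280e+01]
 [-1.00000e+00  0.00000e+00 -0.00000e+00  2.71371e+02]
 [ 0.00000e+00  0.00000e+00  0.00000e+00  1.00000e+00]]
0.87 [363.4, 157.2] 1002
0.84 [320.8, 18.8] 1521
0.83 [244.5, 10.0] 976
0.59 [255.6, 195.4] 6226
```

View pics/e.png

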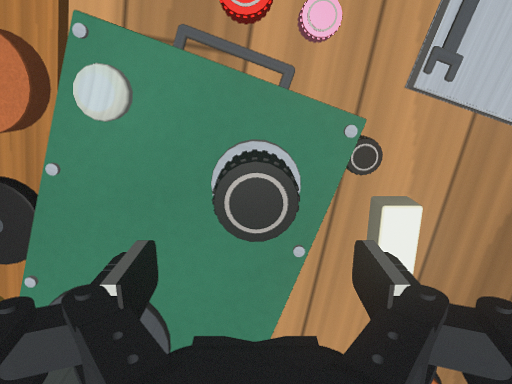

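```bash
python3 - <<'E'
from h import *
T=pose();s=snapshot('wrist');im=cv2.imread('pics/e.png',0)
sub=im[150:250,205:308]
c=cv2.HoughCircles(cv2.resize(cv2.GaussianBlur(sub,(3,3),0),None,fx=4,fy=4),3,1,20,param1=100,param2=30,minRadius=100,maxRadius=200)
for x,y,r in c[0][:4]:
    p=(x/4+205,y/4+150);w=atz(s,p,206,T);print(np.round(p,1),round(r/4,1),w.round(1),'in tool',(T[:3,:3].T@(w-T[:3,3])).round(1))
E
```

```text
[256.1 204.6] 32.0 [647.3 -77.5 206. ] in tool [65.6  0.2  2.5]
[256.1 198.9] 34.0 [648.  -81.4 206. ] in tool [65.6  0.2 -1.5]
[260.6 201.9] 27.0 [644.7 -79.8 206. ] in tool [65.6  3.2  0.6]
[250.4 205.6] 25.3 [651.  -76.1 206. ] in tool [65.6 -3.7  3.2]
```

Call:
{"op": "play_rows", "data": {
  "series": "0 0 0 30 0 1.3 100; 0 0 0 30 0 0 100; 0 0 0 25 0 0 100; 0 0 0 12 0 0 100; 0 0 0 6 0 0 100; 0 0 0 0 0 0 100; 0 0 0 0 0 0 50; 0 0 0 0 0 0 30; 0 0 0 0 0 0 30; 0 0 0 0 0 0 30; 0 0 0 0 0 0 30; 0 0 0 0 0 0 30",
  "squeeze": 40
}}

```text
time_s: 7.4
tool_pos: [647.7, -79.1, 171.2]
orientation: [2.825, 1.569, -1.723]
wrist_force: [-5.0, -0.8, 4.7]
finger_gap: 58.8
```

```bash
python3 - <<'E'
from h import *
st=arm.observe();print({k:np.round(st[k],2) for k in('tool_pos','joints','wrist_force','torque','finger_gap')})
save('f',snapshot('wrist'))
E
```

```text
{'tool_pos': array([647.7 , -79.06, 171.17]), 'joints': array([-0.19,  0.42,  1.61, -0.  ,  1.11,  2.79]), 'wrist_force': array([-5.04, -0.82,  4.72]), 'torque': array([-0.2 ,  0.89, -0.02]), 'finger_gap': np.float64(58.83)}
```

View pics/f.png

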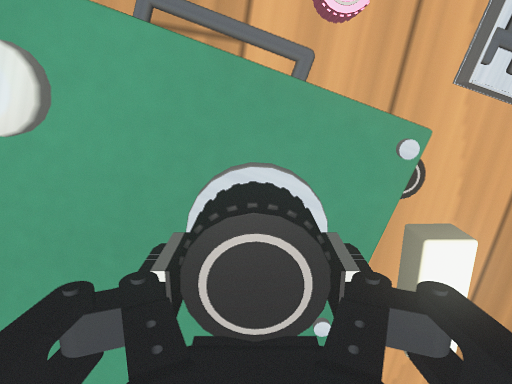

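The cap is gripped at a 58.8 mm gap. First unscrewing stroke, counter-clockwise (-rx).

Call:
{"op": "play_rows", "data": {
  "series": "-0.06 0 0 -0.1 0 0 30; -0.124 0 0 -0.2 0 0 30; -0.124 0 0 -0.2 0 0 30; -0.124 0 0 -0.2 0 0 30; -0.124 0 0 -0.2 0 0 30; -0.124 0 0 -0.2 0 0 30; -0.124 0 0 -0.2 0 0 30; -0.124 0 0 -0.2 0 0 30; -0.124 0 0 -0.2 0 0 30; -0.124 0 0 -0.2 0 0 30; -0.124 0 0 -0.2 0 0 30; -0.124 0 0 -0.2 0 0 30"
}}

```text
time_s: 8.45
tool_pos: [646.6, -79.7, 172.3]
orientation: [0.622, 1.567, -2.495]
wrist_force: [-5.7, -3.0, 3.4]
finger_gap: 58.5
```

```bash
python3 - <<'E'
from h import *
st=arm.observe();print({k:np.round(st[k],2) for k in('tool_pos','joints','wrist_force','torque','finger_gap')})
E
```

```text
{'tool_pos': array([646.56, -79.66, 172.31]), 'joints': array([-0.19,  0.42,  1.61, -0.  ,  1.12,  1.36]), 'wrist_force': array([-5.69, -2.99,  3.35]), 'torque': array([-0.47,  0.89, -0.08]), 'finger_gap': np.float64(58.55)}
```

Call:
{"op": "play_rows", "data": {
  "series": "-0.124 0 0 -0.2 0 0 30; -0.124 0 0 -0.2 0 0 30; -0.124 0 0 -0.2 0 0 30; -0.124 0 0 -0.2 0 0 30; -0.124 0 0 -0.2 0 0 30; -0.124 0 0 -0.2 0 0 30; -0.124 0 0 -0.2 0 0 30; -0.124 0 0 -0.2 0 0 30; -0.124 0 0 -0.2 0 0 30; -0.124 0 0 -0.2 0 0 30; -0.124 0 0 -0.2 0 0 30; -0.124 0 0 -0.2 0 0 30"
}}

```text
time_s: 9.45
tool_pos: [647.2, -80.4, 174.6]
orientation: [-0.253, 1.567, -1.882]
wrist_force: [-4.3, -4.0, 2.1]
finger_gap: 58.9
```

Call:
{"op": "play_rows", "data": {
  "series": "-0.124 0 0 -0.2 0 0 30; -0.124 0 0 -0.2 0 0 30; -0.124 0 0 -0.2 0 0 30; -0.124 0 0 -0.2 0 0 30; -0.124 0 0 -0.2 0 0 30; -0.124 0 0 -0.2 0 0 30; -0.124 0 0 -0.2 0 0 30; -0.124 0 0 -0.2 0 0 30; -0.124 0 0 -0.2 0 0 30; -0.124 0 0 -0.2 0 0 30; -0.124 0 0 -0.2 0 0 30; -0.124 0 0 -0.2 0 0 30"
}}

```text
time_s: 10.45
tool_pos: [648.1, -79.6, 177.1]
orientation: [-0.96, 1.569, -1.102]
wrist_force: [-2.1, -1.2, -0.3]
finger_gap: 59.0
```

Call:
{"op": "play_rows", "data": {
  "series": "-0.124 0 0 -0.2 0 0 30; -0.124 0 0 -0.2 0 0 30; -0.124 0 0 -0.2 0 0 30; -0.124 0 0 -0.2 0 0 30; -0.124 0 0 -0.2 0 0 30; -0.124 0 0 -0.2 0 0 30; -0.124 0 0 -0.2 0 0 30; -0.124 0 0 -0.2 0 0 30; -0.124 0 0 -0.2 0 0 30; 0 0 0 0 0 0 30; 0 0 0 0 0 0 30"
}}

```text
time_s: 11.37
tool_pos: [648.3, -79.0, 178.8]
orientation: [-1.662, 1.569, -0.696]
wrist_force: [-1.9, -1.2, 2.8]
finger_gap: 58.9
```

```bash
python3 - <<'E'
from h import *
st=arm.observe();print({k:np.round(st[k],2) for k in('tool_pos','joints','wrist_force','torque','finger_gap')})
E
```

```text
{'tool_pos': array([648.34, -78.99, 178.84]), 'joints': array([-0.19,  0.41,  1.61, -0.  ,  1.12, -2.72]), 'wrist_force': array([-1.93, -1.16,  2.77]), 'torque': array([-0.18,  0.45,  0.05]), 'finger_gap': np.float64(58.92)}
```

The first stroke turned 5.51 rad with negligible torque. I let go, rewind and regrip.

Call:
{"op": "play_rows", "data": {
  "series": "0 0 0 0 0 0 100; 0 0 0 0 0 0 100; 0 0 0 0 0 0 100; 0 0 0 0 0 0 100; 0.124 0 0 0 0 0 100; 0.124 0 0 0 0 0 100; 0.124 0 0 0 0 0 100; 0.124 0 0 0 0 0 100; 0.124 0 0 0 0 0 100; 0.124 0 0 0 0 0 100; 0.124 0 0 0 0 0 100; 0.124 0 0 0 0 0 100"
}}

```text
time_s: 12.37
tool_pos: [648.1, -78.3, 177.1]
orientation: [0.457, 1.57, 0.427]
wrist_force: [-0.7, -0.4, 0.8]
finger_gap: 85.5
```

Call:
{"op": "play_rows", "data": {
  "series": "0.124 0 0 0 0 0 100; 0.124 0 0 0 0 0 100; 0.124 0 0 0 0 0 100; 0.124 0 0 0 0 0 100; 0.124 0 0 0 0 0 100; 0.124 0 0 0 0 0 100; 0.124 0 0 0 0 0 100; 0.124 0 0 0 0 0 100; 0.124 0 0 0 0 0 100; 0.124 0 0 0 0 0 100; 0.124 0 0 0 0 0 100; 0.124 0 0 0 0 0 100"
}}

```text
time_s: 13.37
tool_pos: [648.0, -78.3, 177.0]
orientation: [2.226, 1.571, 0.707]
wrist_force: [0.0, 0.4, -0.2]
finger_gap: 85.4
```

Call:
{"op": "play_rows", "data": {
  "series": "0.124 0 0 0 0 0 100; 0.124 0 0 0 0 0 100; 0.124 0 0 0 0 0 100; 0.124 0 0 0 0 0 100; 0.124 0 0 0 0 0 100; 0.124 0 0 0 0 0 100; 0.124 0 0 0 0 0 100; 0.124 0 0 0 0 0 100; 0.124 0 0 0 0 0 100; 0.124 0 0 0 0 0 100; 0.124 0 0 0 0 0 100; 0.124 0 0 0 0 0 100"
}}

```text
time_s: 14.37
tool_pos: [648.1, -78.3, 177.0]
orientation: [-2.614, 1.57, 0.662]
wrist_force: [-0.3, -0.7, 0.4]
finger_gap: 85.3
```

Call:
{"op": "play_rows", "data": {
  "series": "0.124 0 0 0 0 0 100; 0.124 0 0 0 0 0 100; 0.124 0 0 0 0 0 100; 0.124 0 0 0 0 0 100; 0.124 0 0 0 0 0 100; 0.124 0 0 0 0 0 100; 0.124 0 0 0 0 0 100; 0.124 0 0 0 0 0 100; 0.124 0 0 0 0 0 100; 0.124 0 0 0 0 0 100; 0.124 0 0 0 0 0 100; 0.124 0 0 0 0 0 100"
}}

```text
time_s: 15.37
tool_pos: [648.1, -78.3, 177.1]
orientation: [-1.242, 1.57, 0.546]
wrist_force: [0.3, -0.1, -0.4]
finger_gap: 85.6
```

```bash
python3 - <<'E'
from h import *
st=arm.observe();print({k:np.round(st[k],2) for k in('tool_pos','joints','wrist_force','torque','finger_gap')})
T=pose();s=snapshot('wrist');save('g',s)
E
```

```text
{'tool_pos': array([648.07, -78.29, 177.06]), 'joints': array([-0.19,  0.41,  1.61,  0.  ,  1.12,  2.74]), 'wrist_force': array([ 0.28, -0.13, -0.37]), 'torque': array([-0.04, -0.01, -0.  ]), 'finger_gap': np.float64(85.57)}
```

View pics/g.png

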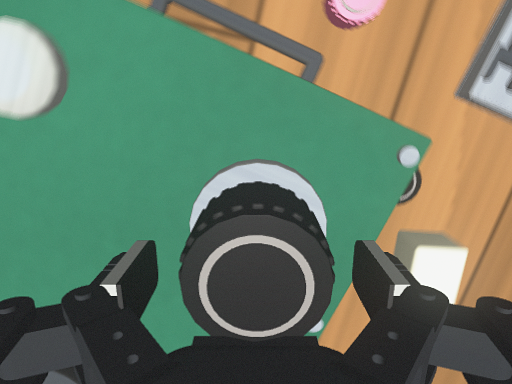

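The cap rose with the tool; it looks the same in the picture as before. Regrip and make the second stroke.

Call:
{"op": "play_rows", "data": {
  "series": "0.1 0 0 0 0 0 100; 0 0 0 0 0 0 50; 0 0 0 0 0 0 30; 0 0 0 0 0 0 30; 0 0 0 0 0 0 30; 0 0 0 0 0 0 30; 0 0 0 0 0 0 30; -0.06 0 0 -0.1 0 0 30; -0.124 0 0 -0.2 0 0 30; -0.124 0 0 -0.2 0 0 30; -0.124 0 0 -0.2 0 0 30; -0.124 0 0 -0.2 0 0 30"
}}

```text
time_s: 16.42
tool_pos: [646.5, -78.4, 178.4]
orientation: [0.82, 1.567, 3.078]
wrist_force: [-4.7, -0.5, 6.5]
finger_gap: 58.9
```

Call:
{"op": "play_rows", "data": {
  "series": "-0.124 0 0 -0.2 0 0 30; -0.124 0 0 -0.2 0 0 30; -0.124 0 0 -0.2 0 0 30; -0.124 0 0 -0.2 0 0 30; -0.124 0 0 -0.2 0 0 30; -0.124 0 0 -0.2 0 0 30; -0.124 0 0 -0.2 0 0 30; -0.124 0 0 -0.2 0 0 30; -0.124 0 0 -0.2 0 0 30; -0.124 0 0 -0.2 0 0 30; -0.124 0 0 -0.2 0 0 30; -0.124 0 0 -0.2 0 0 30"
}}

```text
time_s: 17.42
tool_pos: [646.1, -80.2, 180.8]
orientation: [-0.002, 1.566, -2.539]
wrist_force: [-5.8, -3.9, 5.5]
finger_gap: 58.8
```

Call:
{"op": "play_rows", "data": {
  "series": "-0.124 0 0 -0.2 0 0 30; -0.124 0 0 -0.2 0 0 30; -0.124 0 0 -0.2 0 0 30; -0.124 0 0 -0.2 0 0 30; -0.124 0 0 -0.2 0 0 30; -0.124 0 0 -0.2 0 0 30; -0.124 0 0 -0.2 0 0 30; -0.124 0 0 -0.2 0 0 30; -0.124 0 0 -0.2 0 0 30; -0.124 0 0 -0.2 0 0 30; -0.124 0 0 -0.2 0 0 30; -0.124 0 0 -0.2 0 0 30"
}}

```text
time_s: 18.42
tool_pos: [647.4, -80.7, 183.2]
orientation: [-0.772, 1.567, -1.821]
wrist_force: [-3.8, -4.4, 4.2]
finger_gap: 58.8
```

Call:
{"op": "play_rows", "data": {
  "series": "-0.124 0 0 -0.2 0 0 30; -0.124 0 0 -0.2 0 0 30; -0.124 0 0 -0.2 0 0 30; -0.124 0 0 -0.2 0 0 30; -0.124 0 0 -0.2 0 0 30; -0.124 0 0 -0.2 0 0 30; -0.124 0 0 -0.2 0 0 30; -0.124 0 0 -0.2 0 0 30; -0.124 0 0 -0.2 0 0 30; -0.124 0 0 -0.2 0 0 30; -0.124 0 0 -0.2 0 0 30; 0 0 0 0 0 0 30"
}}

```text
time_s: 19.42
tool_pos: [648.9, -79.4, 185.5]
orientation: [-0.846, 1.568, -0.536]
wrist_force: [0.9, -2.5, 1.7]
finger_gap: 58.8
```

```bash
python3 - <<'E'
from h import *
st=arm.observe();print({k:np.round(st[k],2) for k in('tool_pos','joints','wrist_force','torque','finger_gap')})
E
```

```text
{'tool_pos': array([648.91, -79.39, 185.5 ]), 'joints': array([-0.19,  0.4 ,  1.6 , -0.  ,  1.13, -2.07]), 'wrist_force': array([ 0.88, -2.55,  1.72]), 'torque': array([-0.38, -0.06, -0.01]), 'finger_gap': np.float64(58.77)}
```

Call:
{"op": "play_rows", "data": {
  "series": "-0.124 0 0 -0.2 0 0 30; -0.124 0 0 -0.2 0 0 30; -0.124 0 0 -0.2 0 0 30; -0.124 0 0 -0.2 0 0 30; -0.124 0 0 -0.2 0 0 30; -0.124 0 0 -0.2 0 0 30; -0.04 0 0 0 0 0 30; 0 0 0 -1 0 0 30; 0 0 0 -1 0 0 30; 0 0 0 -1 0 0 30; 0 0 0 -1 0 0 30; 0 0 0 0 0 0 30"
}}

```text
time_s: 20.42
tool_pos: [647.7, -78.3, 190.0]
orientation: [1.414, 1.57, 2.505]
wrist_force: [0.3, -0.7, -1.8]
finger_gap: 58.5
```

```bash
python3 - <<'E'
from h import *
st=arm.observe();print({k:np.round(st[k],2) for k in('tool_pos','joints','wrist_force','torque','finger_gap')})
E
```

```text
{'tool_pos': array([647.74, -78.25, 190.02]), 'joints': array([-0.19,  0.4 ,  1.6 ,  0.  ,  1.14, -2.85]), 'wrist_force': array([ 0.33, -0.73, -1.78]), 'torque': array([-0.05,  0.  , -0.05]), 'finger_gap': np.float64(58.5)}
```

Only about the cap's own weight is on the wrist, so the thread is free. I lift slowly first, then clear.

Call:
{"op": "play_rows", "data": {
  "series": "0 0 0 -1 0 0 30; 0 0 0 -1 0 0 30; 0 0 0 -1 0 0 30; 0 0 0 -1 0 0 30; 0 0 0 0 0 0 30"
}}

```text
time_s: 20.83
tool_pos: [648.1, -78.4, 194.7]
orientation: [-1.185, 1.57, -0.093]
wrist_force: [0.0, -0.5, -1.0]
finger_gap: 59.0
```

```bash
python3 - <<'E'
from h import *
st=arm.observe();print({k:np.round(st[k],2) for k in('tool_pos','joints','wrist_force','torque','finger_gap')})
print(pose().round(3))
E
```

```text
{'tool_pos': array([648.13, -78.44, 194.69]), 'joints': array([-0.19,  0.39,  1.6 ,  0.  ,  1.15, -2.85]), 'wrist_force': array([ 0.02, -0.49, -1.04]), 'torque': array([-0.04,  0.01,  0.01]), 'finger_gap': np.float64(58.99)}
[[ 1.00000e-03 -8.88000e-01  4.61000e-01  6.48125e+02]
 [-0.00000e+00  4.61000e-01  8.88000e-01 -7.84370e+01]
 [-1.00000e+00 -1.00000e-03  0.00000e+00  1.94687e+02]
 [ 0.00000e+00  0.00000e+00  0.00000e+00  1.00000e+00]]
```

Call:
{"op": "play_rows", "data": {
  "series": "0 0 0 -10 0 0 30; 0 0 0 -20 0 0 30; 0 0 0 -25 0 0 30; 0.12 0 0 -5 0 0 30; 0.12 0 0 0 0 0 30; 0.12 0 0 0 0 0 30; 0.12 0 0 0 0 0 30; 0.12 0 0 0 0 0 30; 0.12 0 0 0 0 0 30; 0.12 0 0 0 0 0 30; 0.12 0 0 0 0 0 30; 0.12 0 0 0 0 0 30"
}}

```text
time_s: 21.83
tool_pos: [648.0, -78.5, 255.2]
orientation: [-0.154, 1.57, -0.148]
wrist_force: [0.6, 0.1, -1.5]
finger_gap: 58.5
```

Call:
{"op": "play_rows", "data": {
  "series": "0.155 0 0 0 0 0 30; 0.03 0 0 0 -15 -16.3 30; 0 0 0 0 -22.6 -24.3 30; 0 0 0 0 -22.6 -24.3 30; 0 0 0 0 -22.6 -24.3 30; 0 0 0 0 -22.6 -24.3 30; 0 0 0 0 -22.6 -24.3 30; 0 0 0 0 -22.6 -24.3 30; 0 0 0 0 -22.6 -24.3 30; 0 0 0 0 -22.6 -24.3 30; 0 0 0 0 -22.6 -24.3 30; 0 0 0 0 -22.6 -24.3 30"
}}

```text
time_s: 22.83
tool_pos: [356.2, -281.4, 255.4]
orientation: [-0.669, 1.569, -0.812]
wrist_force: [0.6, -1.1, -0.1]
finger_gap: 58.8
```

Call:
{"op": "play_rows", "data": {
  "series": "0 0 0 0 -7.6 -8 30; 0 0 0 0 0 0 30; 0 0 0 0 0 0 30; 0 0 0 0 0 0 30"
}}

```text
time_s: 23.17
tool_pos: [349.3, -286.7, 254.8]
orientation: [0.089, 1.569, -0.054]
wrist_force: [-0.2, -0.2, -2.1]
finger_gap: 58.9
```

```bash
python3 - <<'E'
from h import *
st=arm.observe();print({k:np.round(st[k],2) for k in('tool_pos','joints','wrist_force','torque','finger_gap')})
T=pose();print(T.round(3))
s=snapshot('wrist');a=snapshot('scene')
c=cv2.resize(a['image'][110:230,100:260],(512,384),interpolation=2)
cv2.imwrite('pics/i.png',cv2.cvtColor(np.vstack([cv2.resize(s['image'],(400,300)),cv2.resize(c,(400,300))]),cv2.COLOR_RGB2BGR))
for r in spotter.cut_out('tray',s)[:2]: print(r['p'],r['centre'],r['pixels'].sum())
E
```

```text
{'tool_pos': array([ 349.31, -286.72,  254.79]), 'joints': array([-0.78, -0.06,  2.  ,  0.  ,  1.2 , -2.21]), 'wrist_force': array([-0.22, -0.18, -2.11]), 'torque': array([ 0.03, -0.02, -0.01]), 'finger_gap': np.float64(58.87)}
[[ 1.00000e-03  1.42000e-01  9.90000e-01  3.49309e+02]
 [-0.00000e+00  9.90000e-01 -1.42000e-01 -2.86716e+02]
 [-1.00000e+00  0.00000e+00  1.00000e-03  2.54788e+02]
 [ 0.00000e+00  0.00000e+00  0.00000e+00  1.00000e+00]]
0.62 [257.1, 157.5] 18835
```

View pics/i.png

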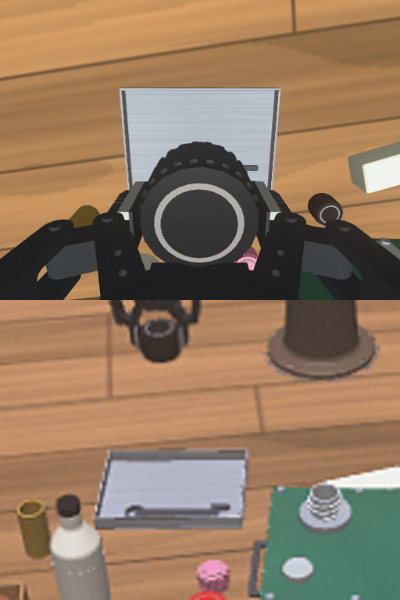

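```bash
python3 - <<'E'
from h import *
T=pose();s=snapshot('wrist')
p=atz(s,(154.9,112.6),24,T);q=atz(s,(358.4,112.6),24,T);print(p.round(1),q.round(1),((p+q)/2).round(1),np.linalg.norm(p-q).round(1))
print('edge mid in tool',(T[:3,:3].T@((p+q)/2-T[:3,3])).round(1))
E
```

```text
[ 283.4 -387.    24. ] [ 314.9 -163.7   24. ] [ 299.1 -275.4   24. ] 225.5
edge mid in tool [230.3   3.7 -51.3]
```

Call:
{"op": "play_rows", "data": {
  "series": "0 0 0 30 0 0 30; 0 0 0 35 0 0 30; 0 0 0 35 0 0 30; 0 0 0 35 0 0 30; 0 0 0 30 0 0 30; 0 0 0 25 0 0 30; 0 0 0 18 0 0 30; 0 0 0 10 0 0 30; 0 0 0 5 0 0 30; 0 0 0 3 0 0 30; 0 0 0 0 0 0 30; 0 0 0 0 0 0 30"
}}

```text
time_s: 24.37
tool_pos: [349.3, -287.8, 29.3]
orientation: [-0.642, 1.569, -0.784]
wrist_force: [-0.2, -0.3, -1.5]
finger_gap: 58.6
```

The position is good: about 51 mm from the cap's centre to the near wall, and centred in y. Now a slow descent, feeling for the floor.

Call:
{"op": "play_rows", "data": {
  "series": "0 0 0 3 0 0 30; 0 0 0 3 0 0 30; 0 0 0 2 0 0 30; 0 0 0 2 0 0 30; 0 0 0 1 0 0 30; 0 0 0 1 0 0 30; 0 0 0 1 0 0 30; 0 0 0 0 0 0 30; 0 0 0 0 0 0 30"
}}

```text
time_s: 25.12
tool_pos: [348.3, -287.0, 15.2]
orientation: [2.501, 1.571, 2.359]
wrist_force: [0.0, 0.3, -1.0]
finger_gap: 58.9
```

Call:
{"op": "play_rows", "data": {
  "series": "0 0 0 0.5 0 0 30; 0 0 0 0.5 0 0 30; 0 0 0 0.5 0 0 30; 0 0 0 0.5 0 0 30; 0 0 0 0 0 0 30; 0 0 0 0 0 0 30"
}}

```text
time_s: 25.62
tool_pos: [348.3, -287.0, 13.2]
orientation: [2.554, 1.571, 2.411]
wrist_force: [-0.1, 0.0, -1.0]
finger_gap: 58.7
```

Call:
{"op": "play_rows", "data": {
  "series": "0 0 0 0.5 0 0 30; 0 0 0 0.5 0 0 30; 0 0 0 0 0 0 30; 0 0 0 0 0 0 30"
}}

```text
time_s: 25.95
tool_pos: [348.3, -287.0, 12.2]
orientation: [2.752, 1.571, 2.609]
wrist_force: [0.3, -0.1, -2.1]
finger_gap: 58.8
```

Call:
{"op": "play_rows", "data": {
  "series": "0 0 0 0.5 0 0 30; 0 0 0 0 0 0 30; 0 0 0 0 0 0 30"
}}

```text
time_s: 26.2
tool_pos: [348.3, -287.0, 11.7]
orientation: [2.535, 1.571, 2.392]
wrist_force: [0.3, -0.0, -1.3]
finger_gap: 59.0
```

Call:
{"op": "play_rows", "data": {
  "series": "0 0 0 0.5 0 0 30; 0 0 0 0.5 0 0 30; 0 0 0 0 0 0 30; 0 0 0 0 0 0 30"
}}

```text
time_s: 26.53
tool_pos: [348.3, -287.1, 11.1]
orientation: [-3.103, 1.571, 3.037]
wrist_force: [-2.0, 1.1, 5.1]
finger_gap: 58.5
```

Call:
{"op": "play_rows", "data": {
  "series": "0 0 0 0.5 0 0 30; 0 0 0 0 0 0 30; 0 0 0 0 0 0 30"
}}

```text
time_s: 26.78
tool_pos: [348.3, -287.0, 11.0]
orientation: [2.808, 1.57, 2.666]
wrist_force: [-3.4, 1.4, 10.2]
finger_gap: 58.7
```

The floor is felt at TCP z ≈ 11.1. I ease off, release and rise.

Call:
{"op": "play_rows", "data": {
  "series": "0 0 0 -0.7 0 0 30; 0 0 0 0 0 0 30; 0 0 0 0 0 0 72; 0 0 0 0 0 0 85; 0 0 0 0 0 0 100; 0 0 0 0 0 0 100; 0 0 0 0 0 0 100; 0 0 0 -5 0 0 100; 0 0 0 -15 0 0 100; 0 0 0 -30 0 0 100; 0 0 0 -40 0 0 100; 0 0 0 -40 0 0 100"
}}

```text
time_s: 27.78
tool_pos: [347.3, -286.0, 141.7]
orientation: [2.494, 1.568, 2.351]
wrist_force: [1.4, -1.3, 0.4]
finger_gap: 85.4
```

Call:
{"op": "play_rows", "data": {
  "series": "0 0 0 -40 0 0 100; 0 0 0 -40 0 0 100; 0 0 0 -30 0 0 100; 0 0 0 0 0 0 100; 0 0 0 0 0 0 100; 0 0 0 0 0 0 100"
}}

```text
time_s: 28.28
tool_pos: [347.8, -286.5, 250.6]
orientation: [2.54, 1.57, 2.398]
wrist_force: [0.8, -0.7, 0.1]
finger_gap: 85.0
```

```bash
python3 - <<'E'
from h import *
st=arm.observe();print({k:np.round(st[k],2) for k in('time_s','tool_pos','joints','wrist_force','finger_gap')})
s=snapshot('wrist');a=snapshot('scene')
c=cv2.resize(a['image'][90:270,90:330],(512,384),interpolation=2)
cv2.imwrite('pics/j.png',cv2.cvtColor(np.hstack([cv2.resize(s['image'],(400,300)),cv2.resize(c,(400,300))]),cv2.COLOR_RGB2BGR))
E
```

```text
{'time_s': np.float64(28.28), 'tool_pos': array([ 347.83, -286.51,  250.58]), 'joints': array([-0.79, -0.06,  2.  , -0.  ,  1.19, -2.21]), 'wrist_force': array([ 0.77, -0.67,  0.06]), 'finger_gap': np.float64(84.96)}
```

View pics/j.png

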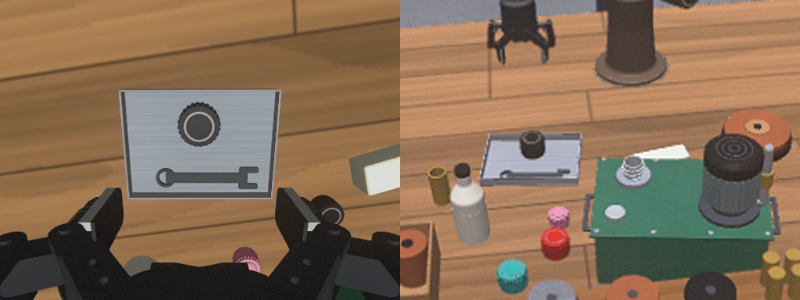

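The cap stands flat in the tray's free half, at (198,124) in the wrist half of the picture, clear of the walls and of the wrench at (206,178). The neck is bare at (632,170), and the gripper is empty and high.

```bash
python3 -c "
from cell import arm
print(arm.sign_off())"
```

```text
the job is handed in; nothing more can be done
None
```

The filler cap is off and standing flat on its rim in the free half of the tray. I handed the job in at 28.3 s of the 69 s allowed; no verdict is reported.

- **Unscrewing:** I turned the cap counter-clockwise in two grips, about 1.78 turns in all, with little torque. The lift test then showed only about 1 to 2 N, roughly the cap's own weight, so the thread had let go and nothing was wrenched.
- **Placing:** I lifted it straight up and carried it to the tray. I lowered it in small steps until I felt the floor at about 10 N, then released it.
- **Last picture:** The cap is clear of the walls and the wrench, and the neck is bare. Everything else in view appears undisturbed by eye. The gripper was open and about 250 mm up, touching nothing.
- **Disagreement:** In the first close wrist picture the network missed the real cap and reported the look-alikes instead. I located it from its printed ring there, which agreed with a hand reading of the top camera to about 2 mm.

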